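Four more clicks on the bag sealer

ROBOT

A 6-joint arm with a two-finger parallel gripper is mounted at the origin on the work surface. World frame = base frame: x ahead of the robot, y to its left, z up, the work surface at z = 0. Lengths are in m, angles in rad, forces in N, time in s.
With the tool pointing down it reaches from about 0.375 to 0.9 m from the base axis. Payload 3.1 kg.
Tool frame: the origin (TCP) lies at the very end of the fingers, on their centre line; the grasp point (between the pads) lies 19 mm behind it (bot.grip_point_offset is the distance from the TCP to the grasp point, in m); z points along the fingers, y is the direction in which the jaws open and shut (so a half turn about z gives the same grasp; the last joint's range is limited). The gripper opens to 85 mm and grips with 20 to 120 N. Pads are 22 mm wide; open, the fingers measure 114 mm over their backs; the gripper's body (76 mm by 85 mm) begins 54 mm behind the grasp point. The pads swing forward as they close: fully open they stand 13 mm farther back than shut.
Start: joints at [0.968, 0.527, 1.433, -0, 1.181, -0.178], TCP at [0.258, 0.569, 0.231] pointing down, gripper open.
Joint ranges: [-3.08, 3.08], [-0.75, 2.2], [0.22, 2.44], [-1.43, 4.57], [0, 2.65], [-2.85, 2.85]. Speed limits (rad/s): [2.79, 2.79, 3.14, 3.14, 3.14, 3.14].

INTERFACE

Orientations are given as a 3x3 rotation matrix whose columns are the frame's x, y, z axes.
In Python, from cell import bot gives the robot as it stands.
- The arm moves only by the tool send_rows, never from a script. Its argument "moves" is a list of rows, each an object with "gripper": the closure in counts, from 0 (fully open) to 255 (shut); "dp": the shift along the tool's x, y, z in mm, a list of three; "twist": the turn about the tool's z in degrees. In form: [{"gripper": gripper, "dp": [dx, dy, dz], "twist": twist}, ...]. A call has 1 to 5 rows; each row is the pose to reach, as a shift and turn from the pose measured when the call began, along the tool's axes at that moment; what a row does not reach only later rows make up. A row lasts 1/12 s, in which the tool goes at most 41.7 mm and 7.16 degrees, less where a joint would pass 70% of its speed; a pose out of reach is approached as far as the arm can. A call with a gripper value outside its range is refused whole. The fingers move at their own pace and stop on an object; the grip force is fixed at half the most. Time passes only in rows, so rows that repeat a pose let the fingers close. It gives the time, the measured TCP pose, the force and the opening at its end, in the units of the state.
- bot.get_state(): the state, without advancing time (a new reading comes with each control period).
- bot.grab_frame(name): name is "scene" or "top" or "wrist"; returns a dict with "pixels" (384x512x3 uint8, red, green, blue), "camera_matrix" (3x3 intrinsics, pixels), "distortion" ([k1, k2, p1, p2, k3] as OpenCV has them; the pictures are not rectified), "cam_to_world" (4x4, takes a point from camera to world coordinates). Camera axes: x right, y down, z forward; pixel columns grow to the right and rows downward; lengths in m; the calibration is good to about 2 mm. A picture is of the moment at which its call begins. There is no depth.
- bot.sign_off(): hands the job in, once; it reports no verdict.
Trained networks look in a picture, given as the dict that the camera call returned (one of the last four; its "shot" number tells which), for a name from the list of things; names that differ only in an ending like _2 or _b are one class to them, and where a whole thing is asked for, a point or a joint stands for the part that bears it (a point fixed in the world has none). Each returns a list of dicts, best first, with "p" (0 to 1); they miss things now and then, are a little off and sometimes report something else, mostly with a low value. They report only what shows in the picture. A call takes as long as a camera call.
- bot.look_for(picture, target): "rect" ([left, top, right, bottom] in pixels, round what is visible of it).
- bot.cut_out(picture, target): "pixels" (384x512 bool, what is visible of it) and "rect" ([left, top, right, bottom] in pixels, round what is visible of it).
- bot.place_of(picture, target): "point" ([column, row] in pixels: a listed point, or the origin of a listed thing).
The state is a dict: "clock": time; "qpos": joint angles; "qd": joint speeds; "joint_torque": joint torques, N m; "tcp_pos": TCP position; "tcp_rot": TCP orientation; "force": force on the tool from outside, world axes, zero at the start; "ft_torque": the same for the moment, N m; "width": opening from 0.0 (shut) to 1.0 (fully open).
Only numpy, scipy, OpenCV 4.12 (cv2) and the standard library are available. Lean on these libraries where they do the work, as an engineer would, in place of code of your own. Each camera call takes 0.05 s, during which the arm holds its last target.

TASK

The bags are not sealing properly: push the sealer's bar-handled timer dial round clockwise (seen from above) with a fingertip, exactly four clicks on from where it stands now. Then press the round start button on the same deck fully down and let it come up again. Push gently, do not take the dial between the fingers, and leave the loose things where they stand.

Things in the scene. Friction and masses are not known exactly. Their poses are not given: they have to be found in the camera images.
- sealer: Fixed grey bench bag sealer, 200 mm deep (x) by 360 mm wide (y), flat deck 70 mm above the table; origin under its middle, x away from the robot at yaw 0, z up. Along the deck's back edge (80 mm behind the middle) runs a low jaw with a white arm, its top at most 80 mm above the deck.
- dial_axis (a point): Point on the vertical axis of the timer dial, at deck level, 30 mm in front (-x) and 100 mm left (+y) of the deck's middle. The dial is a grey disc, 84 mm across, its face 12 mm above the deck. Across it stands a bar handle 84 mm long, 12 mm wide, from 12 to 40 mm above the deck. White ticks around it, one per click, grow longer clockwise.
- dial_mark (a point): Point on top of the dial's bar handle at the end with the white line: 36 mm from the dial's axis, 40 mm above the deck; it turns with the dial. Its x axis points outward along the bar, z up.
- dial (a joint): Dial angle (rad), growing clockwise seen from above. Ten click stops 24 deg (0.419) apart from 0 (white-line end 108 deg counter-clockwise of machine +x) to 3.77. Starts in one of the first four. Leaving a stop takes about 0.2 N m (6 N at 32 mm); the push fades, and past half-way the dial snaps by itself into the next stop and stays seated.
- start_top (a point): Centre of the top of the round start button (30 mm in diameter, plain grey in a round black housing) on the sealer's deck, 225 mm to the right (machine -y) of the dial's axis. It is pressed straight down.
- start (a joint): Travel of the start button in m, 0 up, growing to 0.006 fully down; fully down takes about 5 N, and a spring returns it.
- tape_roll: Loose roll of tape, 52 mm across and 24 mm tall, lying on the sealer's deck between the dial and the button; origin under its centre. Leave it alone.
- glue_bottle: Loose white glue bottle, 60 mm across, 150 mm tall, standing beside the sealer; origin under its centre. Leave it alone.
- mallet: Loose mallet with a rubber head (56 mm across, 75 mm long) and wooden handle, 263 mm long, lying in front of the sealer; origin on the table under the handle. Leave it alone.
- stapler: Loose hand stapler, 150 mm long, 75 mm tall, beside the sealer; origin under its centre. Leave it alone.
- staple_carton: Loose carton 90 x 60 x 45 mm beside the sealer; origin under its centre. Leave it alone.
- screwdriver: Loose screwdriver, 180 mm long, lying beside the sealer; origin on the table under it. Leave it alone.
- offcut: Loose wooden offcut 50 x 140 x 18 mm behind the sealer; origin under its centre. Leave it alone.

How it is judged:
On the way, in this order (a step that is already met when the one before it is completed fails the run):
1. the dial rests four clicks clockwise of where it started, with the fingers off it (distance of dial_mark from where it was at the start of the episode between 0.05 and 0.0568 m and velocity of joint dial between -0.1 and 0.1 rad/s and contact force between each of the fingers, the arm and dial below 0.3 N), for 0.3 s.
2. the start button is pressed fully down (value of joint start above 0.0048 m), for 0.05 s.
At the end, for the whole second after the job is handed in: The dial rests four clicks clockwise of its starting stop (the white-line end of the bar 50 to 57 mm from where it started, which is within a third of a click) and the start button, pressed at least 4.8 mm after that, is up again (under 1.5 mm) (distance of dial_mark from where it was at the start of the episode between 0.05 and 0.0568 m and velocity of joint dial between -0.1 and 0.1 rad/s and value of joint start below 0.0015 m); the robot touches nothing.
It fails at once if the dial is pushed with more than 25 N (contact force between any of the fingers, the arm and dial above 25 N).
It fails at once if the dial's bar is taken between the fingers (contact force between the fingers and dial above 0.5 N and y of the grasp point in the frame of dial_mark between -0.009 and 0.009 m and z of the grasp point in the frame of dial_mark below 0.012 m).
It fails at once if a loose thing standing around is moved more than 25 mm or lifted (distance of any of tape_roll, glue_bottle, mallet, stapler, staple_carton, screwdriver, offcut from where it was at the start of the episode above 0.025 m).
It also fails if it takes over 64 s, if anything falls off the work surface, if the arm or the gripper's body presses on something with over 40 N, if the wrist force passes 120 N, or if a joint passes its speed limit or range.

## Working session

There is one attempt and no reset: what is moved stays moved. The work goes in short steps, Python scripts to look and compute and a tool call to move; the robot and the scene stay as the last step left them, time stands still between calls to the robot, and variables do not carry over. Pictures are saved under pics/ and viewed, and the job is handed in when it is done.

Besides the shell and the picture viewer there is one more tool, called after "Call:" as name([rows], argument=value, ...), one row to a line, values as JSON. send_rows: Moves the arm, as the interface text tells. Its arguments: {"type":"object","properties":{"moves":{"type":"array","items":{"type":"object","properties":{"gripper":{"type":"number"},"dp":{"type":"array","items":{"type":"number"}},"twist":{"type":"number"}}}}},"required":["moves"]}

```bash
mkdir -p pics; ls; cat > h.py <<'E'
import numpy as np,cv2
from cell import bot
def save(f,n): cv2.imwrite(f'pics/{n}.png',f['pixels'][:,:,::-1])
def ray(f,uv):
    K=np.array(f['camera_matrix'],float);D=np.array(f['distortion'],float);T=np.array(f['cam_to_world'])
    p=cv2.undistortPoints(np.array([[uv]],float),K,D)[0,0]
    return T[:3,3],T[:3,:3]@np.array([p[0],p[1],1])
def atz(f,uv,z):
    o,d=ray(f,uv);return o+d*(z-o[2])/d[2]
def proj(f,P):
    K=np.array(f['camera_matrix'],float);D=np.array(f['distortion'],float);T=np.linalg.inv(np.array(f['cam_to_world']))
    return cv2.projectPoints(np.atleast_2d(np.array(P,float)),T[:3,:3],T[:3,3],K,D)[0][:,0]
E
python3 - <<'E'
from h import *
np.set_printoptions(precision=4,suppress=True)
s=bot.get_state();print(s['clock'],s['tcp_pos'],s['tcp_rot'],s['width'])
zs=dict(dial_axis=.07,dial_mark=.11,start_top=.08,sealer=0,tape_roll=.07)
for c in ['top','scene']:
    f=bot.grab_frame(c);save(f,c+'0')
    print(c,np.array(f['cam_to_world']))
    for k,z in zs.items():
        for r in bot.place_of(f,k)[:2]: print(k,r['p'],r['point'],atz(f,r['point'],z))
E
```

```text
pics
0.0 [0.2572 0.5689 0.2303] [[-0.9111  0.4122 -0.0012]
 [ 0.4122  0.9111 -0.0018]
 [ 0.0004 -0.0021 -1.    ]] 1.0002580683656999
top [[ 0.0235 -0.9746  0.2228  0.2895]
 [-0.9997 -0.0234  0.0028  0.0381]
 [ 0.0025 -0.2228 -0.9749  1.2407]
 [ 0.      0.      0.      1.    ]]
dial_axis 0.91 [208.7, 193.0] [0.5627 0.1838 0.07  ]
dial_mark 0.86 [195.7, 190.2] [0.5609 0.2178 0.11  ]
start_top 0.51 [344.3, 204.4] [ 0.5347 -0.2299  0.08  ]
start_top 0.47 [282.8, 205.1] [ 0.5281 -0.0437  0.08  ]
sealer 0.75 [246.7, 195.7] [0.5729 0.0684 0.    ]
tape_roll 0.48 [248.0, 188.1] [0.5811 0.0633 0.07  ]
tape_roll 0.4 [155.0, 164.8] [0.649  0.3556 0.07  ]
scene [[ 0.7333  0.3537 -0.5807  1.0453]
 [ 0.6798 -0.3962  0.6171 -0.4768]
 [-0.0118 -0.8473 -0.531   0.5547]
 [ 0.      0.      0.      1.    ]]
dial_axis 0.56 [287.2, 188.7] [0.5596 0.1716 0.07  ]
dial_mark 0.72 [293.8, 170.2] [0.5531 0.2059 0.11  ]
dial_mark 0.66 [352.5, 192.1] [0.727  0.2103 0.11  ]
start_top 0.61 [212.9, 208.4] [ 0.4933 -0.0334  0.08  ]
sealer 0.9 [264.3, 226.0] [0.562  0.0765 0.    ]
sealer 0.67 [286.1, 187.3] [0.4818 0.2695 0.    ]
```

```bash
python3 - <<'E'
import cv2
for c in ['top','scene']:
    i=cv2.imread(f'pics/{c}0.png')
    cv2.imwrite(f'pics/{c}0b.png',cv2.resize(i,(800,600)))
    x0,y0,x1,y1=(150,130,350,270) if c=='top' else (180,110,380,250)
    cv2.imwrite(f'pics/{c}0c.png',cv2.resize(i[y0:y1,x0:x1],(800,560),interpolation=cv2.INTER_CUBIC))
E
```

```text
(no output)
```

View pics/top0b.png

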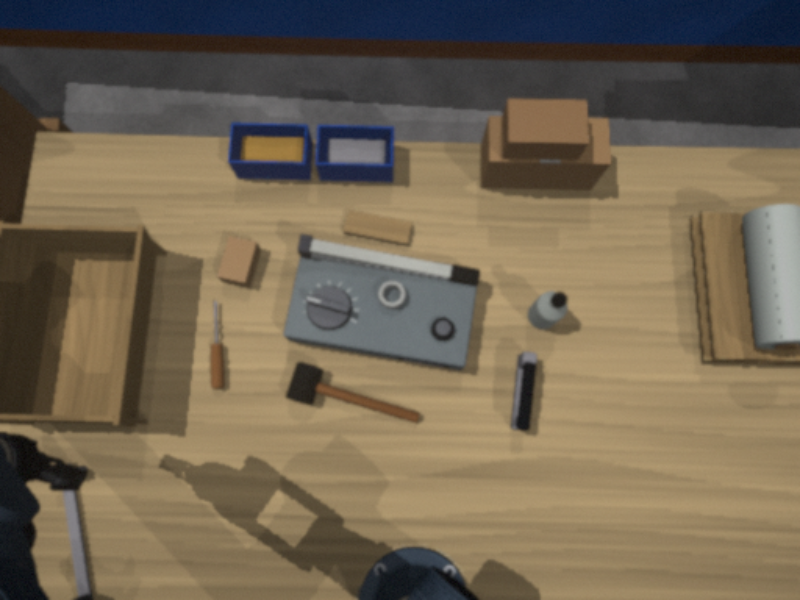

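View pics/top0c.png

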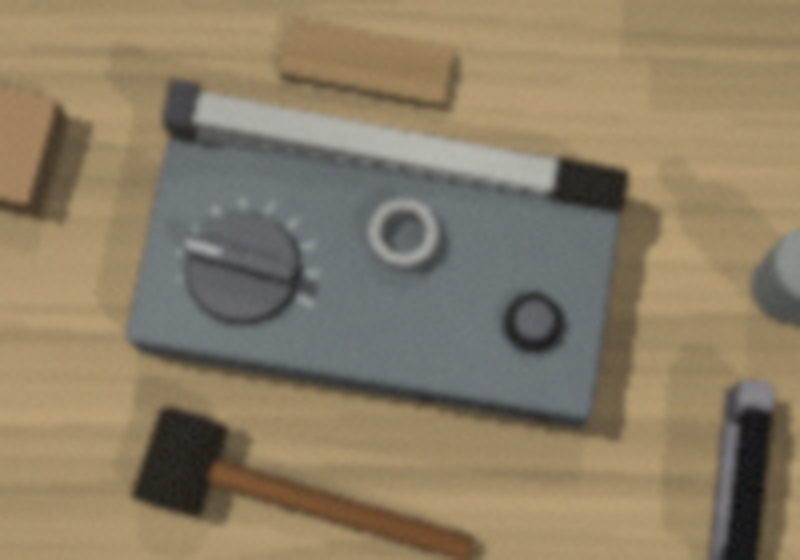

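View pics/scene0b.png

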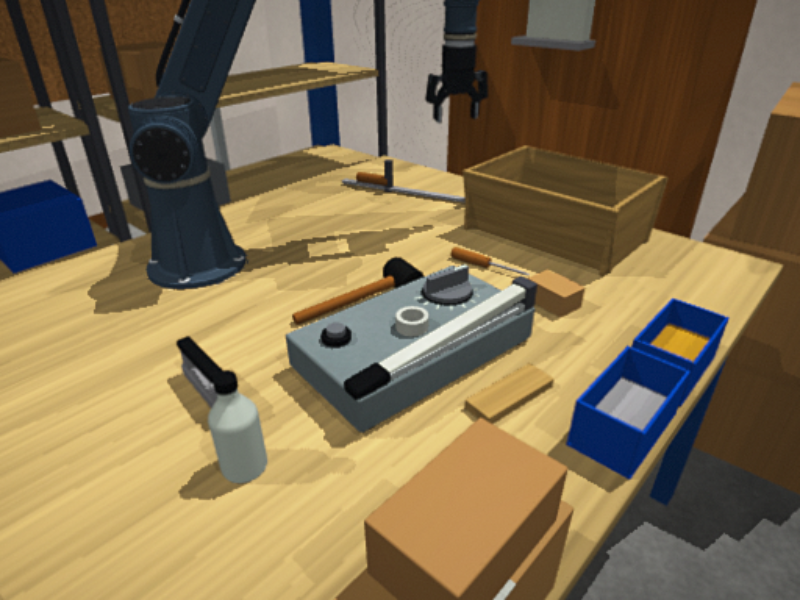

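View pics/scene0c.png

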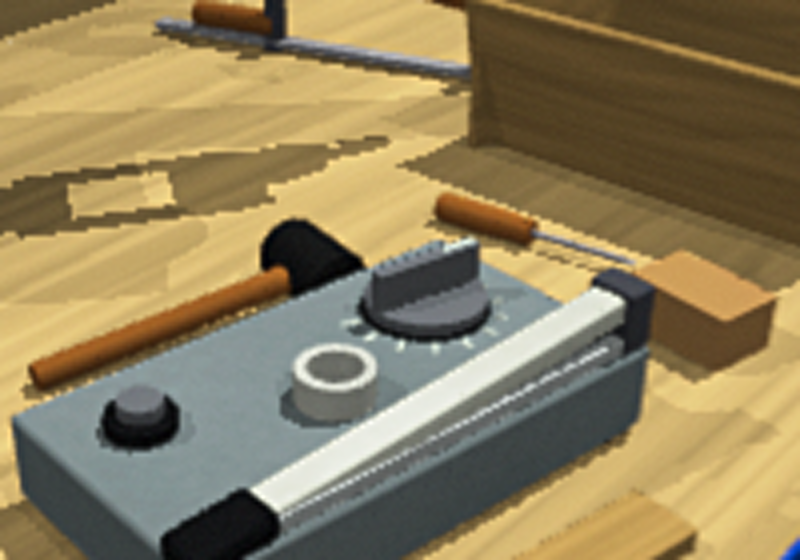

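The top view shows the sealer turned about -9°, with the dial's white end at left (crop px 187,245), tape roll in the middle (403,233) and button at right (535,322). I'll move over it and close the fingers for a wrist view.

Call:
send_rows([
  {"gripper":255,"dp":[-40,-25,-20],"twist":0},
  {"gripper":255,"dp":[-75,-46,-40],"twist":0},
  {"gripper":255,"dp":[-110,-68,-60],"twist":0},
  {"gripper":255,"dp":[-145,-90,-60],"twist":0},
  {"gripper":255,"dp":[-180,-112,-60],"twist":0},
])

```text
clock: 1.02
tcp_pos: [0.3682, 0.4056, 0.2929]
tcp_rot: [[-0.912, 0.411, 0.004], [0.411, 0.912, 0.003], [-0.002, 0.004, -1.0]]
force: [1.0, 0.1, -1.1]
width: 0.299
```

Call:
send_rows([
  {"gripper":255,"dp":[-40,-25,0],"twist":0},
  {"gripper":255,"dp":[-75,-46,0],"twist":0},
  {"gripper":255,"dp":[-110,-68,0],"twist":0},
  {"gripper":255,"dp":[-145,-90,0],"twist":0},
  {"gripper":255,"dp":[-160,-100,0],"twist":0},
])

```text
clock: 1.43
tcp_pos: [0.4754, 0.2453, 0.2932]
tcp_rot: [[-0.911, 0.413, 0.006], [0.413, 0.911, 0.002], [-0.005, 0.004, -1.0]]
force: [0.2, 0.7, 0.8]
width: 0.001
```

```bash
python3 - <<'E'
from h import *
np.set_printoptions(precision=4,suppress=True)
s=bot.get_state();print(s['clock'],s['tcp_pos'],s['tcp_rot'],s['width'],s['qpos'])
f=bot.grab_frame('wrist');save(f,'w1');print(np.array(f['cam_to_world']))
E
```

```text
1.4333 [0.4754 0.2453 0.2932] [[-0.9105  0.4134  0.0059]
 [ 0.4135  0.9105  0.0016]
 [-0.0047  0.0039 -1.    ]] 0.001103826586131529 [ 0.2673  0.3321  1.5847  0.      1.2187 -0.8772]
[[ 0.413   0.8725  0.2611  0.4095]
 [ 0.9107 -0.397  -0.1138  0.2745]
 [ 0.0044  0.2848 -0.9586  0.4365]
 [ 0.      0.      0.      1.    ]]
```

View pics/w1.png

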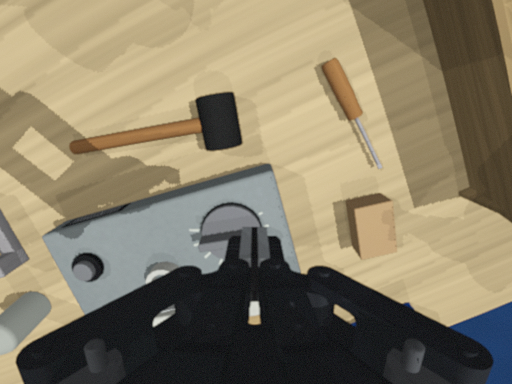

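The wrist camera sees the dial at (232,235), half hidden by the fingers. The button is at (88,267). I'll move the tool past the dial to clear the view.

Call:
send_rows([
  {"gripper":255,"dp":[-35,0,0],"twist":0},
  {"gripper":255,"dp":[-70,0,0],"twist":0},
  {"gripper":255,"dp":[-110,0,0],"twist":0},
  {"gripper":255,"dp":[-110,0,0],"twist":0},
  {"gripper":255,"dp":[-110,0,0],"twist":0},
])

```text
clock: 1.9
tcp_pos: [0.5789, 0.1963, 0.2933]
tcp_rot: [[-0.908, 0.418, 0.007], [0.418, 0.908, -0.0], [-0.007, 0.003, -1.0]]
force: [-0.5, 0.3, 0.5]
width: 0.005
```

```bash
python3 - <<'E'
from h import *
np.set_printoptions(precision=4,suppress=True)
s=bot.get_state();print(s['clock'],s['tcp_pos'],s['qpos'],s['force'])
f=bot.grab_frame('wrist');save(f,'w2')
import pickle;pickle.dump(f,open('w2.pkl','wb'))
zs=dict(dial_axis=.07,dial_mark=.11,start_top=.08,sealer=0,tape_roll=.07)
for k,z in zs.items():
    for r in bot.place_of(f,k)[:2]: print(k,r['p'],r['point'],atz(f,r['point'],z))
i=f['pixels'][:,:,::-1]
cv2.imwrite('pics/w2b.png',cv2.resize(i,(800,600),interpolation=cv2.INTER_CUBIC))
E
```

```text
1.9 [0.5789 0.1963 0.2933] [ 0.1451  0.4438  1.3992 -0.0015  1.2914 -0.9941] [-0.474   0.3186  0.4788]
dial_axis 0.64 [230.8, 151.6] [0.5507 0.1763 0.07  ]
dial_mark 0.75 [257.0, 148.1] [0.5558 0.2115 0.11  ]
start_top 0.81 [70.3, 197.4] [ 0.5127 -0.0509  0.08  ]
sealer 0.76 [179.2, 177.3] [0.5603 0.0726 0.    ]
tape_roll 0.82 [159.0, 204.5] [0.5751 0.0521 0.07  ]
```

View pics/w2b.png

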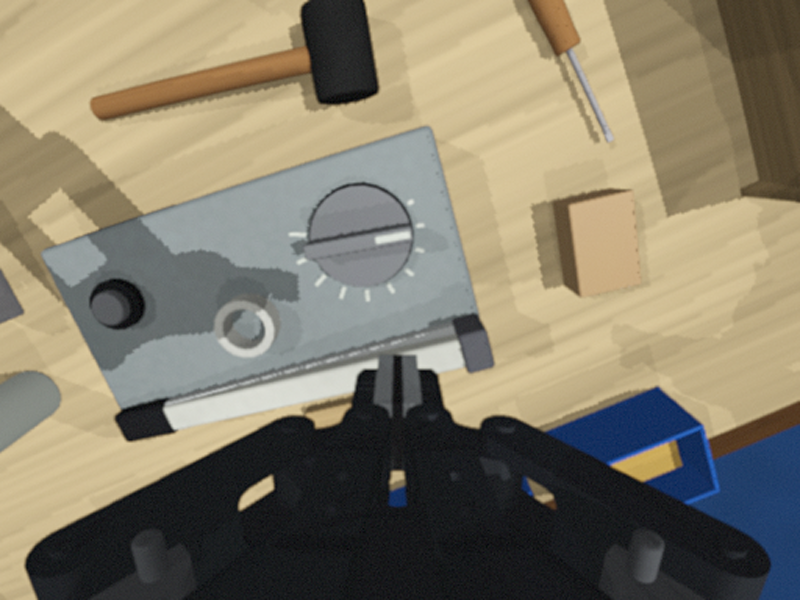

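The dial (360,235 at 800 px scale) shows fully, with the white end at (410,236). First tick is near (410,202) and the last near (297,235). The bar stands near the second or third tick. I'll fit the pose.

```bash
python3 - <<'E'
from h import *
np.set_printoptions(precision=4,suppress=True)
import pickle;f=pickle.load(open('w2.pkl','rb'))
k=512/800
S=lambda u,v:np.array([u*k,v*k])
fl=atz(f,S(430,127),.07);fr=atz(f,S(43,252),.07)
d=fl-fr;print('front',fl,fr,np.linalg.norm(d[:2]))
yaw=np.arctan2(-d[0],d[1]);print('yaw',np.degrees(yaw))
R=np.array([[np.cos(yaw),-np.sin(yaw)],[np.sin(yaw),np.cos(yaw)]])
mid=(fl+fr)[:2]/2+R@[.1,0];ax=mid+R@[-.03,.1];print('mid',mid,'axis',ax,'btn',ax+R@[0,-.225])
# disc edge pts
for n,p in dict(l=(307,235),r=(413,232),t=(358,183),b=(362,288)).items(): print(n,atz(f,S(*p),.082)[:2])
print('mark end',atz(f,S(411,237),.11)[:2],'other end',atz(f,S(307,250),.11)[:2])
print('button',atz(f,S(115,302),.08))
im=cv2.resize(f['pixels'][:,:,::-1],(2048,1536),interpolation=cv2.INTER_CUBIC)
for s in range(10):
    a=np.radians(108-24*s);u=ax+R@(np.array([np.cos(a),np.sin(a)])*.05)
    p=proj(f,[*u,.07])[0]*4;cv2.circle(im,(int(p[0]),int(p[1])),4,(0,0,255),-1);cv2.putText(im,str(s),(int(p[0]),int(p[1])),0,1,(0,255,0),2)
for s,c in ((0,(0,0,255)),(1,(0,255,0)),(2,(255,0,0))):
    a=np.radians(108-24*s);e=R@(np.array([np.cos(a),np.sin(a)])*.042)
    p=proj(f,[[*(ax+e),.11],[*(ax-e),.11]])*4
    cv2.line(im,tuple(p[0].astype(int)),tuple(p[1].astype(int)),c,2)
th=np.linspace(0,2*np.pi,60);p=proj(f,np.c_[ax[0]+.042*np.cos(th),ax[1]+.042*np.sin(th),th*0+.082])*4
cv2.polylines(im,[p.astype(np.int32)],True,(0,255,255),1)
cv2.imwrite('pics/fit.png',cv2.resize(im[380:830,680:1280],(800,600)))
E
```

```text
front [0.4949 0.2647 0.07  ] [ 0.4434 -0.0844  0.07  ] 0.352799687417474
yaw -8.393940237429366
mid [0.5681 0.0755] axis [0.553  0.1789] btn [ 0.5201 -0.0437]
l [0.5297 0.1388]
r [0.5638 0.2185]
t [0.5101 0.1948]
b [0.589 0.16 ]
mark end [0.5626 0.2162] other end [0.5385 0.1403]
button [ 0.5098 -0.0431  0.08  ]
```

View pics/fit.png

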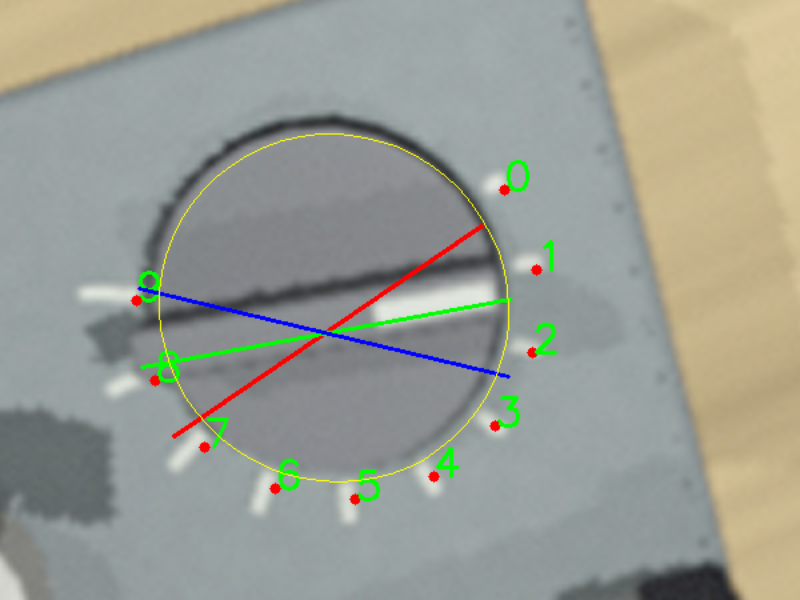

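Fit: start is stop 1 (the green line matches the bar). I'll push the white end clockwise with shut fingers, turning the tool with the bar. Next I compute the moves.

```bash
cat >> h.py <<'E'
AX=np.array([.550,.178])
def P(b,z,off=17,r=33):
    b=np.radians(b);u=np.array([np.cos(b),np.sin(b)]);n=np.array([-u[1],u[0]])
    return np.r_[AX+r/1e3*u+off/1e3*n,z]
def plan(rows):
    s=bot.get_state();R=np.array(s['tcp_rot']);p=np.array(s['tcp_pos'])
    az=np.degrees(np.arctan2(R[1,0],R[0,0]))
    print('t',round(s['clock'],2),'p',np.round(p,4),'az',round(az,1),'F',np.round(s['force'],1))
    for (b,z,*o) in rows:
        d=R.T@(P(b,z,*o)-p)*1e3;tw=(az-(b+90)+180)%360-180
        print(b,np.round(d,1),'tw',round(tw,1))
E
python3 - <<'E'
from h import *
plan([(96,.18,22),(96,.12,22),(96,.09,22),(85,.09,20)])
E
```

```text
t 2.2 p [0.5762 0.1983 0.2941] az 155.5 F [-0.3  0.  -0.9]
96 [ 51.9 -12.3 113.8] tw -30.5
96 [ 52.3 -12.4 173.8] tw -30.5
96 [ 52.5 -12.5 203.8] tw -30.5
85 [ 46.6  -5.4 203.8] tw -19.5
```

Call:
send_rows([
  {"gripper":255,"dp":[14,-3,20],"twist":-7},
  {"gripper":255,"dp":[28,-6,50],"twist":-14},
  {"gripper":255,"dp":[42,-9,80],"twist":-21},
  {"gripper":255,"dp":[52,-12,105],"twist":-28},
  {"gripper":255,"dp":[52,-12,114],"twist":-30.5},
])

```text
clock: 2.62
tcp_pos: [0.5186, 0.2092, 0.1764]
tcp_rot: [[-0.994, -0.112, -0.003], [-0.112, 0.994, -0.002], [0.003, -0.002, -1.0]]
force: [-0.0, -0.0, 0.3]
width: 0.005
```

```bash
python3 - <<'E'
from h import *
plan([(96,.18,22),(96,.12,22),(96,.09,22)])
f=bot.grab_frame('scene');cv2.imwrite('pics/s1.png',cv2.resize(f['pixels'][80:260,170:410,::-1],(800,600)))
E
```

```text
t 2.62 p [0.5186 0.2092 0.1764] az -173.6 F [-0.  -0.   0.3]
96 [-5.9 -1.4 -3.6] tw 0.4
96 [-6.1 -1.3 56.4] tw 0.4
96 [-6.2 -1.2 86.4] tw 0.4
```

View pics/s1.png

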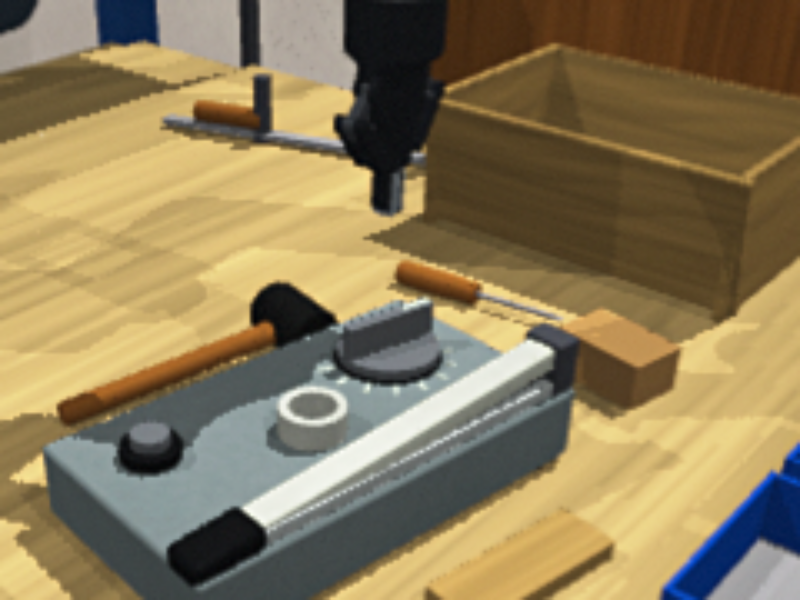

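The closed fingertip hovers above and in front of the dial's white end (tip at about 388,210). Now I'll descend.

Call:
send_rows([
  {"gripper":255,"dp":[-5,-1,20],"twist":0},
  {"gripper":255,"dp":[-5,-1,45],"twist":0},
  {"gripper":255,"dp":[-5,-1,65],"twist":0},
  {"gripper":255,"dp":[-5,-1,85],"twist":0},
  {"gripper":255,"dp":[-5,-1,85],"twist":0},
])

```text
clock: 3.08
tcp_pos: [0.5228, 0.2085, 0.0887]
tcp_rot: [[-0.994, -0.11, -0.007], [-0.11, 0.994, -0.003], [0.007, -0.002, -1.0]]
force: [-1.0, 0.2, -0.0]
width: 0.004
```

```bash
python3 - <<'E'
from h import *
plan([(93,.09,20),(90,.09,18),(87,.09,),(84,.09),(81,.09)])
f=bot.grab_frame('top');cv2.imwrite('pics/t1.png',cv2.resize(f['pixels'][150:240,170:290,::-1],(800,600),interpolation=cv2.INTER_CUBIC))
f=bot.grab_frame('wrist');save(f,'w3')
E
```

```text
t 3.08 p [0.5228 0.2085 0.0887] az -173.7 F [-1.   0.2 -0. ]
93 [-5.6  0.8 -1.3] tw 3.3
90 [-9.4  1.5 -1.3] tw 6.3
87 [-12.2   2.   -1.4] tw 9.3
84 [-14.1   2.6  -1.4] tw 12.3
81 [-16.    3.   -1.4] tw 15.3
```

View pics/t1.png

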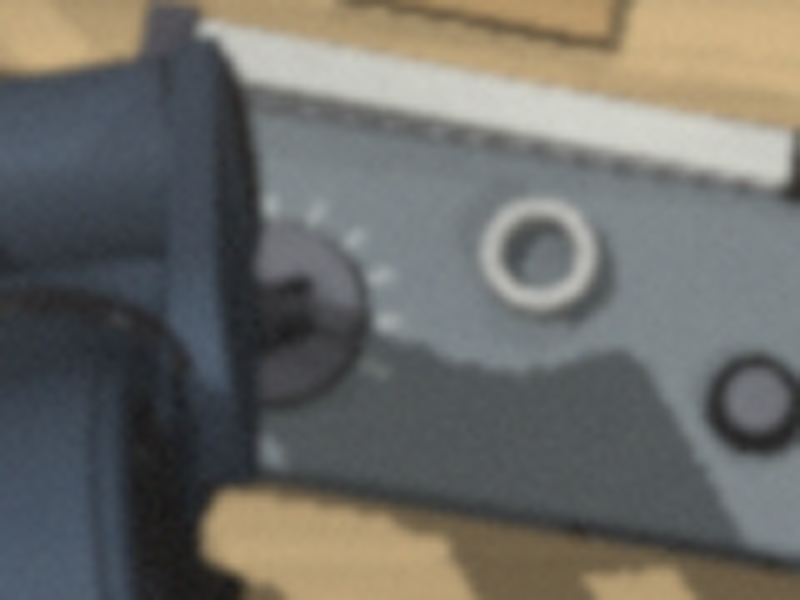

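View pics/w3.png

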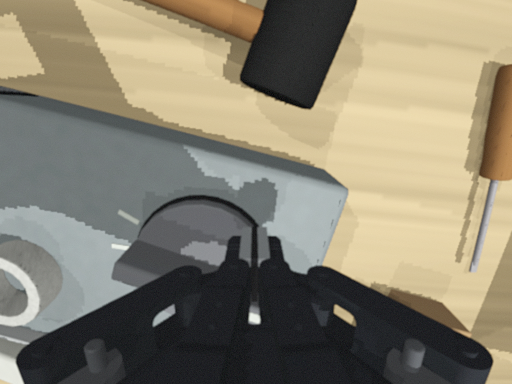

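The fingertip is down beside the bar. The wrist view still shows the bar's plain end (130,270), so I can track the dial. Next, a gentle approach.

Call:
send_rows([
  {"gripper":255,"dp":[-5.5,1,-1],"twist":3},
  {"gripper":255,"dp":[-9.5,1.5,-1],"twist":6},
  {"gripper":255,"dp":[-12,2,-1],"twist":9},
  {"gripper":255,"dp":[-14,2.5,-1],"twist":12},
  {"gripper":255,"dp":[-16,3,-1],"twist":15},
])

```text
clock: 3.6
tcp_pos: [0.5414, 0.2141, 0.095]
tcp_rot: [[-0.988, 0.153, 0.001], [0.153, 0.988, -0.001], [-0.001, -0.001, -1.0]]
force: [-3.2, 0.6, 3.0]
width: -0.005
```

```bash
python3 - <<'E'
from h import *
plan([(b,.09) for b in (79,77,75,73,71)])
f=bot.grab_frame('wrist');save(f,'w4')
E
```

```text
t 3.6 p [0.5414 0.2141 0.095 ] az 171.2 F [-3.2  0.6  3. ]
79 [ 1.7 -0.7  5. ] tw 2.2
77 [ 0.5 -0.2  5. ] tw 4.2
75 [-0.7  0.3  5. ] tw 6.2
73 [-1.9  0.8  5. ] tw 8.2
71 [-3.1  1.2  5. ] tw 10.2
```

View pics/w4.png

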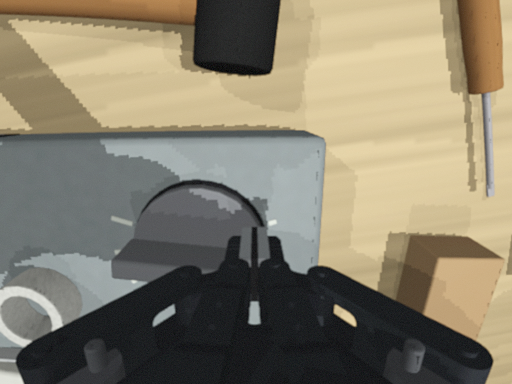

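Call:
send_rows([
  {"gripper":255,"dp":[0,0,3],"twist":3},
  {"gripper":255,"dp":[-1,0.3,3],"twist":6},
  {"gripper":255,"dp":[-2,0.8,3],"twist":8},
  {"gripper":255,"dp":[-3,1.2,3],"twist":10},
  {"gripper":255,"dp":[-4.2,1.5,3],"twist":12},
])

```text
clock: 4.07
tcp_pos: [0.5436, 0.216, 0.0938]
tcp_rot: [[-0.934, 0.358, -0.003], [0.358, 0.934, -0.0], [0.003, -0.001, -1.0]]
force: [-5.6, 2.7, 3.7]
width: 0.002
```

```bash
python3 - <<'E'
from h import *
plan([(b,.092) for b in (69,67,65,63,61,59)])
f=bot.grab_frame('wrist');save(f,'w5')
f=bot.grab_frame('scene');cv2.imwrite('pics/s2.png',cv2.resize(f['pixels'][110:230,230:390,::-1],(800,600),interpolation=cv2.INTER_CUBIC))
E
```

```text
t 4.07 p [0.5436 0.216  0.0938] az 159.0 F [-5.6  2.7  3.7]
69 [-2.6 -0.2  1.8] tw 0.0
67 [-3.7  0.4  1.8] tw 2.0
65 [-4.9  0.9  1.8] tw 4.0
63 [-6.1  1.4  1.8] tw 6.0
61 [-7.3  1.8  1.8] tw 8.0
59 [-8.6  2.2  1.8] tw 10.0
```

View pics/w5.png

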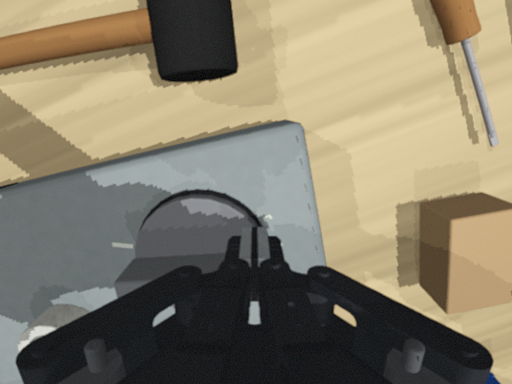

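View pics/s2.png

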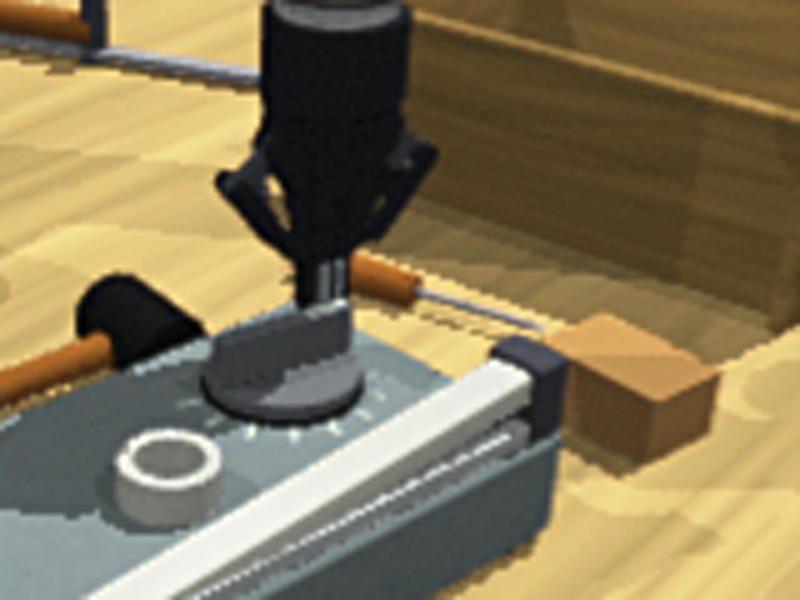

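The fingertip rests against the white end with about 6 N and the bar is only slightly off its stop. I'll keep pushing.

Call:
send_rows([
  {"gripper":255,"dp":[-2.5,0,1],"twist":0.5},
  {"gripper":255,"dp":[-3.7,0.4,1],"twist":2},
  {"gripper":255,"dp":[-4.9,0.9,1],"twist":4},
  {"gripper":255,"dp":[-6.1,1.4,1],"twist":6},
  {"gripper":255,"dp":[-7,1.7,1],"twist":7.5},
])

```text
clock: 4.58
tcp_pos: [0.5539, 0.215, 0.0941]
tcp_rot: [[-0.879, 0.476, 0.004], [0.476, 0.879, -0.0], [-0.004, 0.002, -1.0]]
force: [0.5, 1.1, 0.1]
width: 0.0
```

```bash
python3 - <<'E'
from h import *
plan([(b,.092) for b in (65,63,61,59,57,55,53)])
f=bot.grab_frame('wrist');save(f,'w6')
E
```

```text
t 4.58 p [0.5539 0.215  0.0941] az 151.6 F [0.5 1.1 0.1]
65 [ 4.8 -2.5  2. ] tw -3.4
63 [ 3.7 -1.9  2. ] tw -1.4
61 [ 2.5 -1.3  2. ] tw 0.6
59 [ 1.4 -0.7  2. ] tw 2.6
57 [ 0.2 -0.2  2.1] tw 4.6
55 [-1.   0.3  2.1] tw 6.6
53 [-2.2  0.7  2.1] tw 8.6
```

View pics/w6.png

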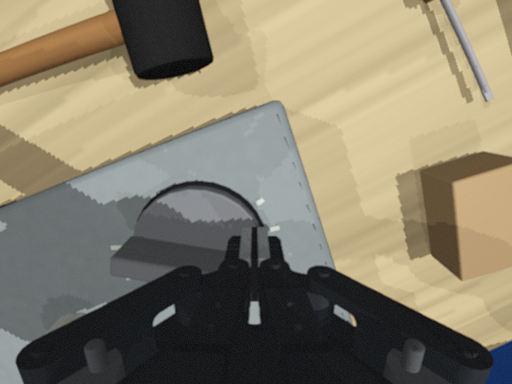

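First click done: force fell to zero and the bar jumped ahead of the finger. Now the second.

Call:
send_rows([
  {"gripper":255,"dp":[-0.5,0.2,1],"twist":5},
  {"gripper":255,"dp":[-2.2,0.7,1],"twist":8.5},
  {"gripper":255,"dp":[-3.4,1.0,1],"twist":10.5},
  {"gripper":255,"dp":[-4.6,1.3,1],"twist":12.5},
  {"gripper":255,"dp":[-6,1.5,1],"twist":14.5},
])

```text
clock: 5.05
tcp_pos: [0.5597, 0.2148, 0.094]
tcp_rot: [[-0.731, 0.683, 0.004], [0.683, 0.731, 0.003], [-0.001, 0.005, -1.0]]
force: [-3.0, 5.8, 3.6]
width: 0.001
```

```bash
python3 - <<'E'
from h import *
plan([(b,.092) for b in (47,45,43,41,39,37,35)])
E
```

```text
t 5.05 p [0.5597 0.2148 0.094 ] az 136.9 F [-3.   5.8  3.6]
47 [-1.  -0.6  2. ] tw -0.1
45 [-2.2 -0.   2. ] tw 1.9
43 [-3.3  0.5  2. ] tw 3.9
41 [-4.5  1.   2. ] tw 5.9
39 [-5.8  1.5  2. ] tw 7.9
37 [-7.   1.9  2. ] tw 9.9
35 [-8.2  2.2  2. ] tw 11.9
```

Call:
send_rows([
  {"gripper":255,"dp":[-2.2,0,1],"twist":2},
  {"gripper":255,"dp":[-3.3,0.5,1],"twist":4},
  {"gripper":255,"dp":[-4.5,1,1],"twist":6},
  {"gripper":255,"dp":[-5.8,1.5,1],"twist":8},
  {"gripper":255,"dp":[-6.5,1.7,1],"twist":9},
])

```text
clock: 5.47
tcp_pos: [0.5672, 0.2117, 0.094]
tcp_rot: [[-0.615, 0.789, 0.008], [0.789, 0.615, 0.003], [-0.003, 0.008, -1.0]]
force: [0.3, -0.1, -0.3]
width: -0.004
```

```bash
python3 - <<'E'
from h import *
plan([(b,.092) for b in (35,32,29,27,25,23,21)])
f=bot.grab_frame('wrist');save(f,'w7')
E
```

```text
t 5.47 p [0.5672 0.2117 0.094 ] az 127.9 F [ 0.3 -0.1 -0.3]
35 [-0.7 -0.5  2. ] tw 2.9
32 [-2.5  0.3  2. ] tw 5.9
29 [-4.4  1.   2. ] tw 8.9
27 [-5.6  1.3  2. ] tw 10.9
25 [-6.9  1.7  2. ] tw 12.9
23 [-8.1  2.   2.1] tw 14.9
21 [-9.4  2.2  2.1] tw 16.9
```

View pics/w7.png

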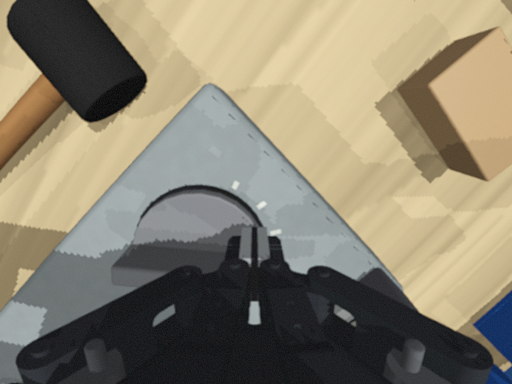

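Second click has snapped (force zero, three ticks showing behind the finger). Now the third.

Call:
send_rows([
  {"gripper":255,"dp":[-0.7,-0.5,1],"twist":3},
  {"gripper":255,"dp":[-2.5,0.3,1],"twist":6},
  {"gripper":255,"dp":[-4.4,1,1],"twist":9},
  {"gripper":255,"dp":[-5.6,1.3,1],"twist":11},
  {"gripper":255,"dp":[-6.9,1.7,1],"twist":13},
])

```text
clock: 5.93
tcp_pos: [0.5732, 0.2079, 0.0934]
tcp_rot: [[-0.42, 0.908, 0.008], [0.908, 0.419, 0.005], [0.001, 0.01, -1.0]]
force: [-1.9, 4.9, 1.4]
width: 0.001
```

```bash
python3 - <<'E'
from h import *
plan([(b,.092) for b in (25,23,21,19,17,15,13,11)])
E
```

```text
t 5.93 p [0.5732 0.2079 0.0934] az 114.8 F [-1.9  4.9  1.4]
25 [-0.3 -0.7  1.4] tw -0.2
23 [-1.5 -0.1  1.4] tw 1.8
21 [-2.7  0.4  1.4] tw 3.8
19 [-3.9  0.9  1.4] tw 5.8
17 [-5.1  1.4  1.4] tw 7.8
15 [-6.3  1.8  1.4] tw 9.8
13 [-7.6  2.2  1.4] tw 11.8
11 [-8.8  2.5  1.4] tw 13.8
```

Call:
send_rows([
  {"gripper":255,"dp":[-2.7,0.4,1],"twist":4},
  {"gripper":255,"dp":[-3.9,0.9,1],"twist":6},
  {"gripper":255,"dp":[-5.1,1.4,1],"twist":8},
  {"gripper":255,"dp":[-6.3,1.8,1],"twist":10},
  {"gripper":255,"dp":[-7,2,1],"twist":11},
])

```text
clock: 6.35
tcp_pos: [0.5789, 0.2025, 0.093]
tcp_rot: [[-0.238, 0.971, 0.01], [0.971, 0.238, 0.005], [0.002, 0.011, -1.0]]
force: [-0.2, 0.6, 0.5]
width: 0.004
```

```bash
python3 - <<'E'
from h import *
plan([(b,.092) for b in (13,11,8,5,3,1,-1,-3)])
f=bot.grab_frame('wrist');save(f,'w8')
f=bot.grab_frame('scene');cv2.imwrite('pics/s3.png',cv2.resize(f['pixels'][110:230,230:390,::-1],(800,600),interpolation=cv2.INTER_CUBIC))
E
```

```text
t 6.35 p [0.5789 0.2025 0.093 ] az 103.8 F [-0.2  0.6  0.5]
13 [-0.4 -0.7  1. ] tw 0.8
11 [-1.6 -0.1  1. ] tw 2.8
8 [-3.3  0.7  1. ] tw 5.8
5 [-5.2  1.3  1. ] tw 8.8
3 [-6.4  1.7  1. ] tw 10.8
1 [-7.7  2.1  1. ] tw 12.8
-1 [-8.9  2.4  1. ] tw 14.8
-3 [-10.2   2.6   1. ] tw 16.8
```

View pics/w8.png

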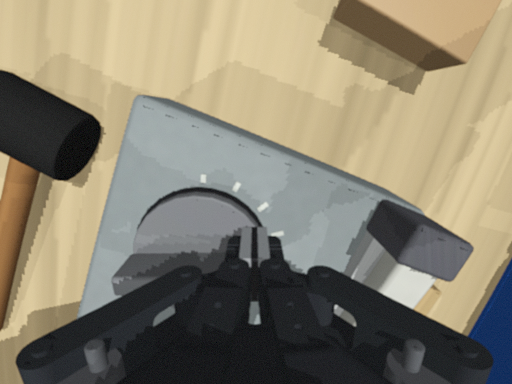

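View pics/s3.png

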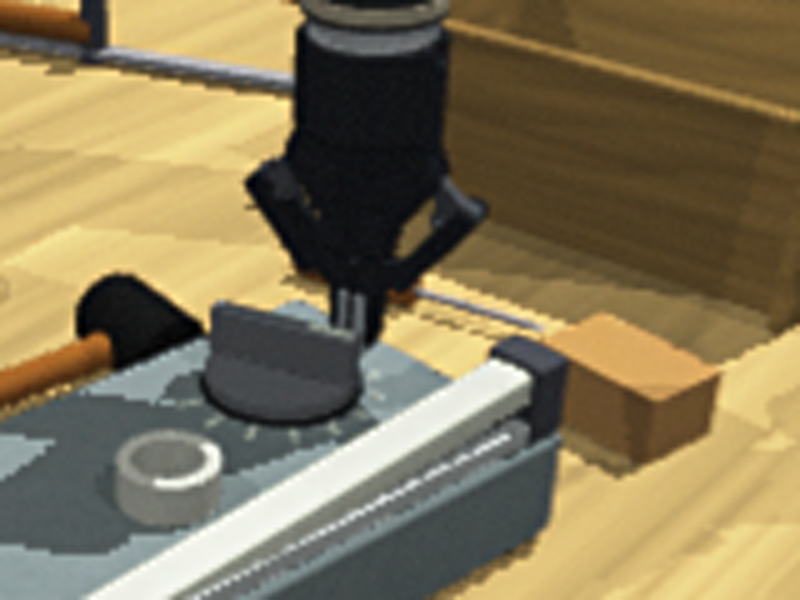

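```bash
python3 - <<'E'
from h import *
f=bot.grab_frame('scene');im=cv2.resize(f['pixels'][:,:,::-1],None,fx=5,fy=5,interpolation=cv2.INTER_CUBIC)
for b,c in ((26,(0,0,255)),(2,(0,255,0)),(-22,(255,0,0))):
    a=np.radians(b);e=np.array([np.cos(a),np.sin(a)])*.042
    p=(proj(f,[[*(AX+e),.11],[*(AX-e),.11]])*5).astype(int)
    cv2.line(im,tuple(p[0].tolist()),tuple(p[1].tolist()),c,2)
cv2.imwrite('pics/s4.png',im[550:1150,1150:1950])
E
```

```text
(no output)
```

View pics/s4.png

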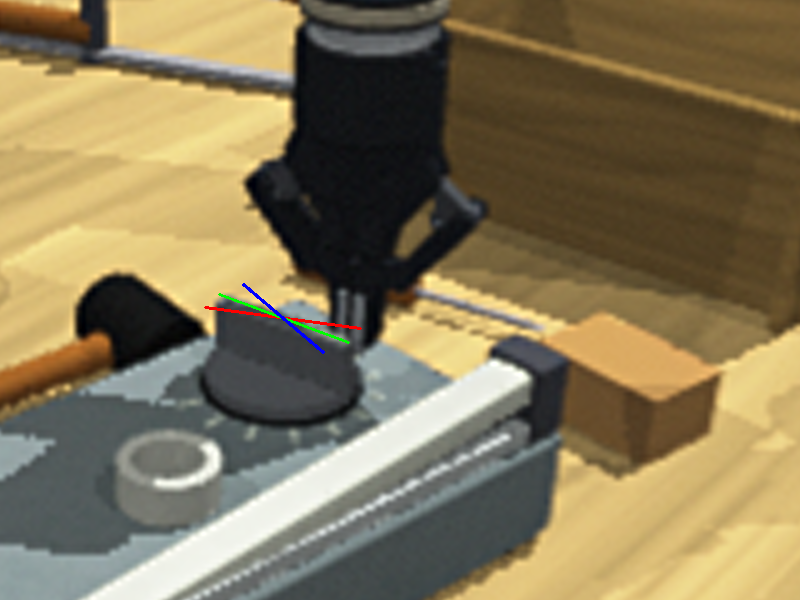

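The bar agrees with the green line: three clicks done. Now the fourth.

Call:
send_rows([
  {"gripper":255,"dp":[-1.6,-0.1,0.5],"twist":3},
  {"gripper":255,"dp":[-3.3,0.7,0.5],"twist":6},
  {"gripper":255,"dp":[-5.2,1.3,0.5],"twist":9},
  {"gripper":255,"dp":[-6.4,1.7,0.5],"twist":11},
  {"gripper":255,"dp":[-7.7,2.1,0.5],"twist":13},
])

```text
clock: 6.92
tcp_pos: [0.5823, 0.1958, 0.092]
tcp_rot: [[-0.013, 1.0, 0.009], [1.0, 0.013, 0.006], [0.006, 0.009, -1.0]]
force: [-0.7, 4.8, -0.5]
width: -0.0
```

```bash
python3 - <<'E'
from h import *
plan([(b,.092) for b in (1,-1,-3,-5,-7,-9,-11,-13)])
E
```

```text
t 6.92 p [0.5823 0.1958 0.092 ] az 90.8 F [-0.7  4.8 -0.5]
1 [-0.2  0.4  0. ] tw -0.2
-1 [-1.4  1.   0. ] tw 1.8
-3 [-2.6  1.5  0. ] tw 3.8
-5 [-3.8  2.   0. ] tw 5.8
-7 [-5.   2.5  0. ] tw 7.8
-9 [-6.2  2.9  0. ] tw 9.8
-11 [-7.4  3.2  0. ] tw 11.8
-13 [-8.7  3.6  0. ] tw 13.8
```

Call:
send_rows([
  {"gripper":255,"dp":[-2.6,1.2,0],"twist":4},
  {"gripper":255,"dp":[-3.8,1.6,0],"twist":6},
  {"gripper":255,"dp":[-5,2,0],"twist":8},
  {"gripper":255,"dp":[-6.2,2.5,0],"twist":10},
  {"gripper":255,"dp":[-7,2.8,0],"twist":11},
])

```text
clock: 7.33
tcp_pos: [0.5853, 0.189, 0.092]
tcp_rot: [[0.178, 0.984, 0.009], [0.984, -0.178, 0.006], [0.008, 0.008, -1.0]]
force: [0.4, 1.2, -0.5]
width: -0.001
```

```bash
python3 - <<'E'
from h import *
plan([(b,.092) for b in (-9,-11,-13)])
f=bot.grab_frame('scene');im=cv2.resize(f['pixels'][:,:,::-1],None,fx=5,fy=5,interpolation=cv2.INTER_CUBIC)
for b,c in ((26,(0,0,255)),(2,(0,255,0)),(-22,(255,0,0))):
    a=np.radians(b);e=np.array([np.cos(a),np.sin(a)])*.042
    p=(proj(f,[[*(AX+e),.11],[*(AX-e),.11]])*5).astype(int)
    cv2.line(im,tuple(p[0].tolist()),tuple(p[1].tolist()),c,2)
cv2.imwrite('pics/s5.png',im[550:1150,1150:1950])
E
```

```text
t 7.33 p [0.5853 0.189  0.092 ] az 79.7 F [ 0.4  1.2 -0.5]
-9 [ 0.6 -0.1  0. ] tw -1.3
-11 [-0.5  0.5  0. ] tw 0.7
-13 [-1.7  1.   0. ] tw 2.7
```

View pics/s5.png

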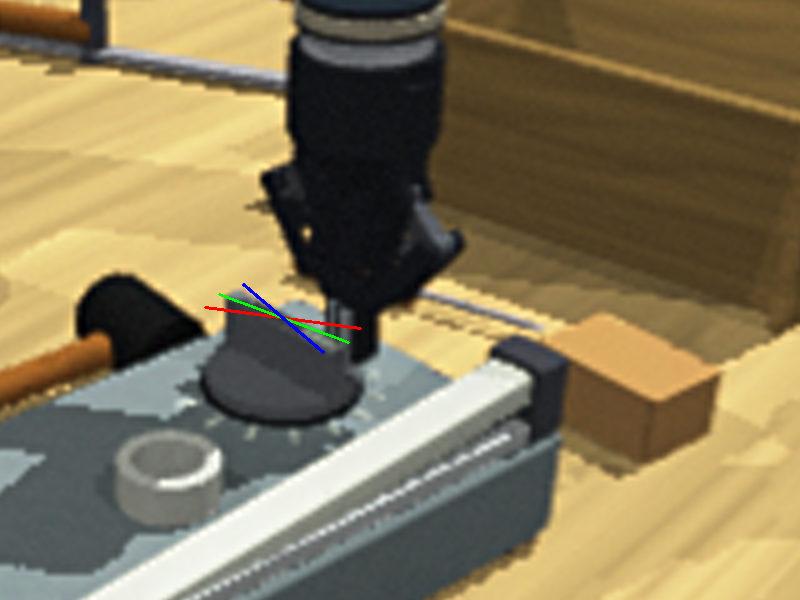

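The bar is about half-way between the green and blue lines. A touch more is needed.

Call:
send_rows([
  {"gripper":255,"dp":[-1,0.4,0],"twist":1},
  {"gripper":255,"dp":[-1.7,0.8,0],"twist":2.5},
  {"gripper":255,"dp":[-2.2,1,0],"twist":3.5},
  {"gripper":255,"dp":[-2.2,1,0],"twist":3.5},
])

```text
clock: 7.72
tcp_pos: [0.586, 0.186, 0.092]
tcp_rot: [[0.239, 0.971, 0.009], [0.971, -0.239, 0.006], [0.008, 0.008, -1.0]]
force: [0.4, -0.1, 0.0]
width: -0.0
```

```bash
python3 - <<'E'
from h import *
plan([(b,.092) for b in (-9,-11,-13)]+[(0,.092,22),(0,.15,25),(0,.2,25)])
f=bot.grab_frame('scene');im=cv2.resize(f['pixels'][:,:,::-1],None,fx=5,fy=5,interpolation=cv2.INTER_CUBIC)
for b,c in ((26,(0,0,255)),(2,(0,255,0)),(-22,(255,0,0))):
    a=np.radians(b);e=np.array([np.cos(a),np.sin(a)])*.042
    p=(proj(f,[[*(AX+e),.11],[*(AX-e),.11]])*5).astype(int)
    cv2.line(im,tuple(p[0].tolist()),tuple(p[1].tolist()),c,2)
cv2.imwrite('pics/s6.png',im[550:1150,1150:1950])
E
```

```text
t 7.72 p [0.586 0.186 0.092] az 76.2 F [ 0.4 -0.1  0. ]
-9 [ 3.3 -1.6  0. ] tw -4.8
-11 [ 2.2 -0.9  0. ] tw -2.8
-13 [ 1.1 -0.3  0. ] tw -0.8
0 [12.9 -6.3  0.1] tw -13.8
0 [ 16.2  -6.5 -57.9] tw -13.8
0 [  16.6   -6.1 -107.9] tw -13.8
```

View pics/s6.png

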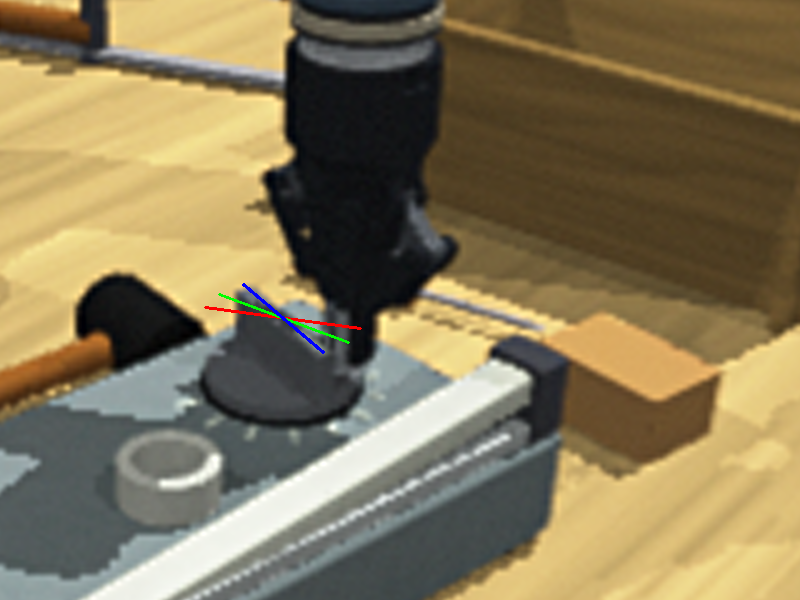

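Fourth click has snapped onto the blue line and the force is zero. I'll back off (tool +x) and lift.

Call:
send_rows([
  {"gripper":255,"dp":[5,-2,0],"twist":0},
  {"gripper":255,"dp":[12,-4,-2],"twist":0},
  {"gripper":255,"dp":[16,-6,-25],"twist":0},
  {"gripper":255,"dp":[16,-6,-60],"twist":0},
  {"gripper":255,"dp":[16,-6,-95],"twist":0},
])

```text
clock: 8.18
tcp_pos: [0.5817, 0.2035, 0.187]
tcp_rot: [[0.237, 0.971, 0.006], [0.971, -0.237, 0.005], [0.007, 0.004, -1.0]]
force: [1.9, -0.7, 0.7]
width: 0.001
```

Call:
send_rows([
  {"gripper":255,"dp":[0,25,-20],"twist":0},
  {"gripper":255,"dp":[0,50,-30],"twist":0},
  {"gripper":255,"dp":[0,50,-30],"twist":0},
  {"gripper":255,"dp":[0,50,-30],"twist":0},
  {"gripper":255,"dp":[0,50,-30],"twist":0},
])

```text
clock: 8.6
tcp_pos: [0.6287, 0.192, 0.2164]
tcp_rot: [[0.237, 0.972, 0.003], [0.972, -0.237, 0.005], [0.006, 0.002, -1.0]]
force: [-0.3, -0.3, -0.6]
width: 0.003
```

```bash
python3 - <<'E'
from h import *
s=bot.get_state();print(s['clock'],s['tcp_pos'],s['force'])
for c in ('scene','top','wrist'):
    f=bot.grab_frame(c);k=5
    im=cv2.resize(f['pixels'][:,:,::-1],None,fx=k,fy=k,interpolation=cv2.INTER_CUBIC)
    for b,cc in ((74,(0,0,255)),(2,(0,255,0)),(-22,(255,0,0)),(-46,(0,255,255))):
        a=np.radians(b);e=np.array([np.cos(a),np.sin(a)])*.042
        p=(proj(f,[[*(AX+e),.11],[*(AX-e),.11]])*k).astype(int)
        cv2.line(im,tuple(p[0].tolist()),tuple(p[1].tolist()),cc,1)
    m=(proj(f,[*AX,.1])[0]*k).astype(int);x,y=max(m[0]-300,0),max(m[1]-250,0)
    cv2.imwrite(f'pics/e_{c}.png',im[y:y+500,x:x+600])
    print(c,bot.place_of(f,'start_top'),bot.place_of(f,'dial_mark')[:1])
    if c=='wrist': save(f,'w9')
    for r in bot.place_of(f,'start_top')[:2]: print(atz(f,r['point'],.085))
E
```

```text
8.6 [0.62872671 0.19196695 0.21636068] [-0.27958296 -0.27078786 -0.57300698]
scene [{'point': [211.6, 208.7], 'p': 0.43}] [{'point': [291.5, 180.3], 'p': 0.88}]
[ 0.49774497 -0.04096617  0.085     ]
top [{'point': [208.0, 195.9], 'p': 0.65}, {'point': [286.2, 210.6], 'p': 0.64}, {'point': [344.9, 202.5], 'p': 0.33}] [{'point': [215.6, 183.7], 'p': 0.68}]
[0.55007681 0.18356864 0.085     ]
[ 0.51042325 -0.0537411   0.085     ]
wrist [] [{'point': [211.5, 224.7], 'p': 0.9}]
```

View pics/e_scene.png

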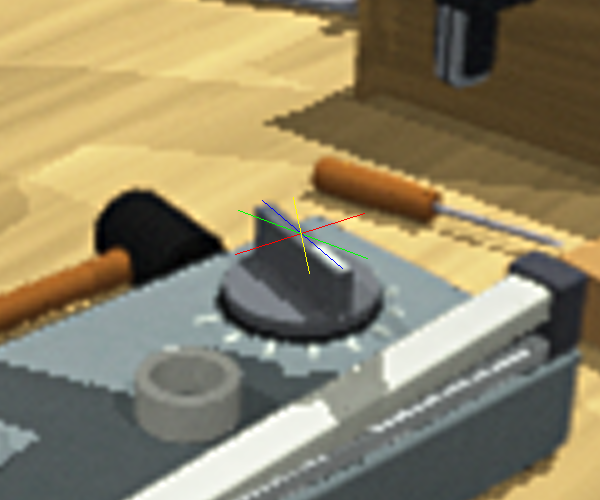

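View pics/e_top.png

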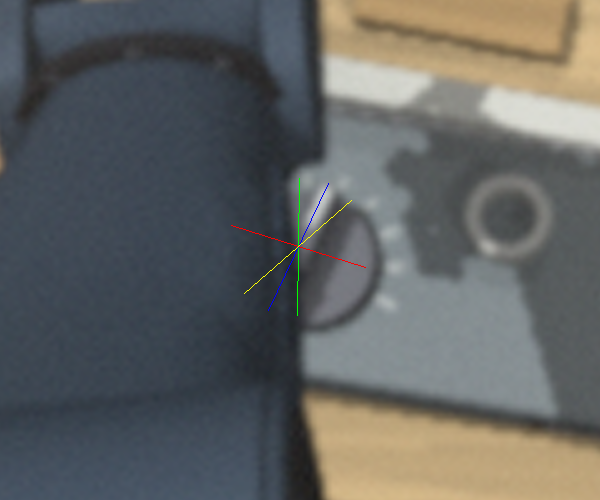

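View pics/w9.png

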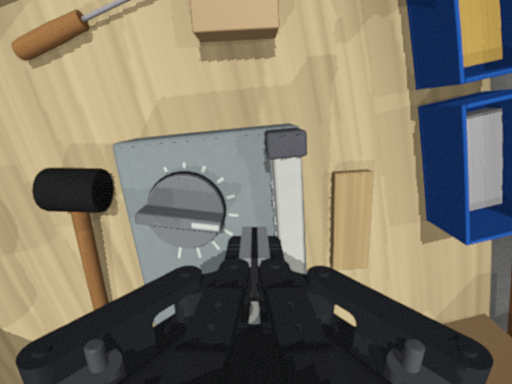

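The scene view agrees with the blue line. I'll check against the wrist picture by number, then measure the button.

```bash
python3 - <<'E'
from h import *
f=bot.grab_frame('wrist')
p=atz(f,(211.5,224.7),.11)[:2];q0=np.array([.5558,.2115])
print('mark',p,np.degrees(np.arctan2(*(p-AX)[::-1])),'from start(net)',np.linalg.norm(p-q0))
a=atz(f,(223,228),.11)[:2];b=atz(f,(137,212),.11)[:2];print('ends',a,b,np.degrees(np.arctan2(*(a-b)[::-1])))
E
```

```text
mark [0.58186113 0.16698986] -19.063439621279027 from start(net) 0.05157844043522646
ends [0.5918334  0.16097998] [0.51514846 0.19671789] -24.987195814035086
```

View pics/e_wrist.png

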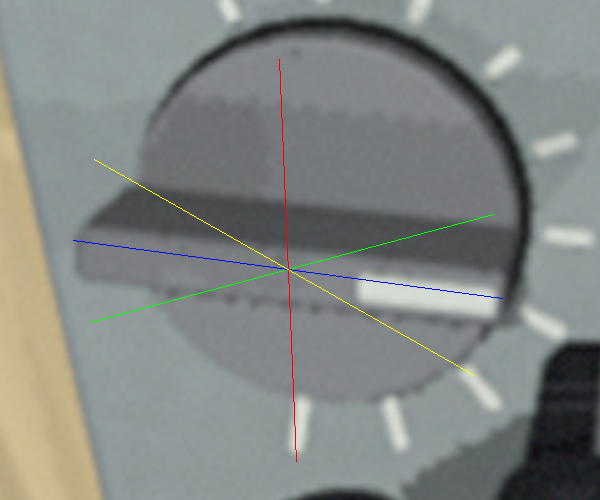

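All three views put the dial at stop 5: four clicks on from stop 1, line angle about -22° and the bar over the blue line. Next I go to look at the button.

Call:
send_rows([
  {"gripper":255,"dp":[-38,-3,-6],"twist":0},
  {"gripper":255,"dp":[-76,-6,-12],"twist":0},
  {"gripper":255,"dp":[-114,-9,-18],"twist":0},
  {"gripper":255,"dp":[-152,-12,-24],"twist":0},
  {"gripper":255,"dp":[-190,-15,-30],"twist":0},
])

```text
clock: 9.67
tcp_pos: [0.5696, 0.0089, 0.2463]
tcp_rot: [[0.237, 0.972, 0.006], [0.972, -0.237, 0.005], [0.007, 0.005, -1.0]]
force: [1.9, -1.1, -0.5]
width: -0.004
```

Call:
send_rows([
  {"gripper":255,"dp":[-38,-3,0],"twist":0},
  {"gripper":255,"dp":[-76,-6,0],"twist":0},
  {"gripper":255,"dp":[-110,-10,0],"twist":0},
  {"gripper":255,"dp":[-110,-10,0],"twist":0},
  {"gripper":255,"dp":[-110,-10,0],"twist":0},
])

```text
clock: 10.08
tcp_pos: [0.5335, -0.0973, 0.2457]
tcp_rot: [[0.241, 0.971, 0.007], [0.971, -0.241, 0.005], [0.007, 0.005, -1.0]]
force: [-0.2, -0.4, -0.1]
width: -0.003
```

```bash
python3 - <<'E'
from h import *
s=bot.get_state();print(s['clock'],s['tcp_pos'],s['tcp_rot'])
f=bot.grab_frame('wrist');save(f,'w10')
for r in bot.place_of(f,'start_top')[:2]: print(r,atz(f,r['point'],.085))
E
```

```text
10.0833 [ 0.53351338 -0.09734419  0.24571983] [[ 0.24072344  0.97057095  0.0066529 ]
 [ 0.97056918 -0.24076046  0.00546532]
 [ 0.00690624  0.00514147 -0.99996293]]
{'point': [222.0, 136.6], 'p': 0.93} [ 0.51137363 -0.04552511  0.085     ]
```

View pics/w10.png

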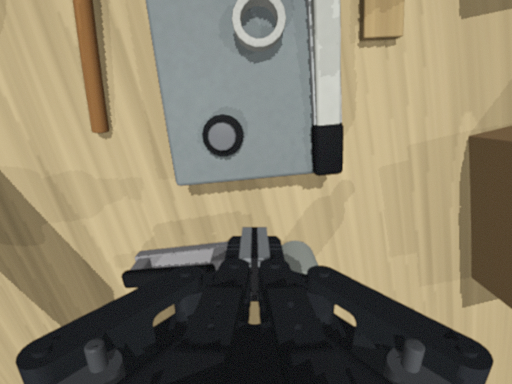

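The button is clearly at (222,136), i.e. (0.511, -0.045). I'll move above it.

Call:
send_rows([
  {"gripper":255,"dp":[15,-11,30],"twist":0},
  {"gripper":255,"dp":[30,-22,60],"twist":0},
  {"gripper":255,"dp":[45,-34,90],"twist":0},
  {"gripper":255,"dp":[45,-34,125],"twist":0},
  {"gripper":255,"dp":[45,-34,125],"twist":0},
])

```text
clock: 10.6
tcp_pos: [0.508, -0.0388, 0.1153]
tcp_rot: [[0.233, 0.972, -0.006], [0.972, -0.233, 0.01], [0.008, -0.008, -1.0]]
force: [-0.4, 0.8, -0.6]
width: -0.003
```

```bash
python3 - <<'E'
from h import *
s=bot.get_state();print(s['clock'],s['tcp_pos'],s['force'])
f=bot.grab_frame('scene');cv2.imwrite('pics/b1.png',cv2.resize(f['pixels'][130:250,150:310,::-1],(800,600),interpolation=cv2.INTER_CUBIC))
f=bot.grab_frame('top');cv2.imwrite('pics/b2.png',cv2.resize(f['pixels'][150:240,190:310,::-1],(800,600),interpolation=cv2.INTER_CUBIC))
E
```

```text
10.6 [ 0.50799084 -0.03882598  0.11529518] [-0.38637326  0.75786771 -0.64161672]
```

View pics/b1.png

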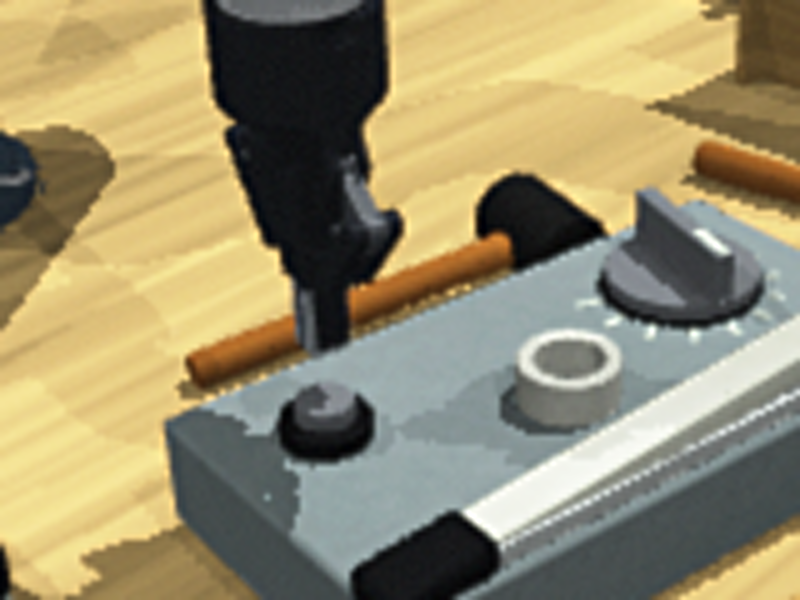

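Call:
send_rows([
  {"gripper":255,"dp":[-5.5,4.5,0],"twist":0},
  {"gripper":255,"dp":[-5.5,4.5,5],"twist":0},
  {"gripper":255,"dp":[-5.5,4.5,12],"twist":0},
  {"gripper":255,"dp":[-5.5,4.5,12],"twist":0},
])

```text
clock: 11.03
tcp_pos: [0.516, -0.0481, 0.1084]
tcp_rot: [[0.235, 0.972, 0.005], [0.972, -0.235, 0.006], [0.007, 0.004, -1.0]]
force: [-1.0, -0.2, 0.6]
width: 0.001
```

```bash
python3 - <<'E'
from h import *
s=bot.get_state();print(s['clock'],s['tcp_pos'],s['force'])
R=np.array(s['tcp_rot']);p=np.array(s['tcp_pos'])
for z in (.1,.09,.08): print(np.round(R.T@(np.array([.5113,-.0455,z])-p)*1e3,1))
f=bot.grab_frame('scene');cv2.imwrite('pics/b3.png',cv2.resize(f['pixels'][130:250,150:310,::-1],(800,600),interpolation=cv2.INTER_CUBIC))
E
```

```text
11.0333 [ 0.51603065 -0.04813512  0.10840586] [-0.95439445 -0.22895861  0.64744844]
[ 1.4 -5.2  8.4]
[ 1.3 -5.3 18.4]
[ 1.2 -5.3 28.4]
```

View pics/b3.png

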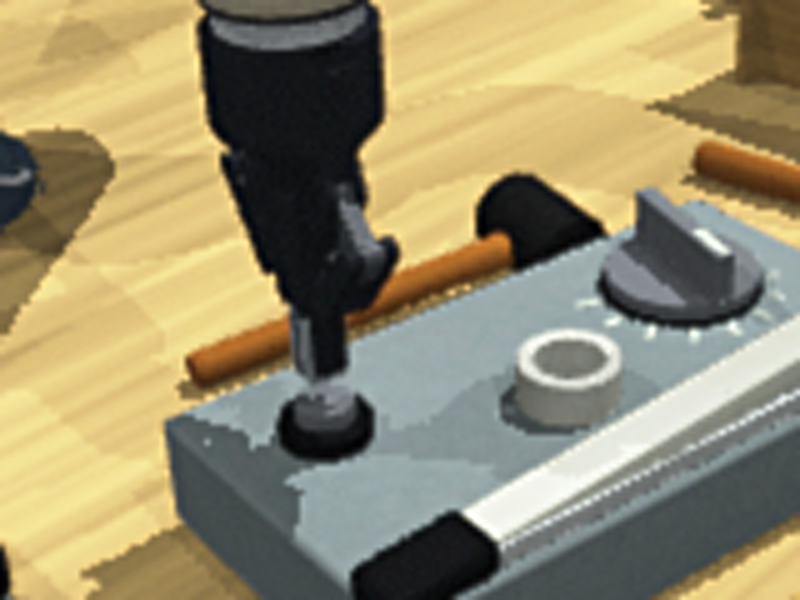

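Call:
send_rows([
  {"gripper":255,"dp":[0.5,-3,4],"twist":0},
  {"gripper":255,"dp":[0.5,-3,8],"twist":0},
  {"gripper":255,"dp":[0.5,-3,12],"twist":0},
  {"gripper":255,"dp":[0.5,-3,14],"twist":0},
  {"gripper":255,"dp":[0.5,-3,14],"twist":0},
])

```text
clock: 11.5
tcp_pos: [0.5126, -0.0466, 0.0938]
tcp_rot: [[0.235, 0.972, 0.004], [0.972, -0.235, 0.007], [0.007, 0.002, -1.0]]
force: [-1.3, -0.3, 0.2]
width: -0.004
```

Centred within about 2 mm with no contact yet. I'll go down in small steps.

Call:
send_rows([
  {"gripper":255,"dp":[0.5,-1,2],"twist":0},
  {"gripper":255,"dp":[0.5,-1,4],"twist":0},
  {"gripper":255,"dp":[0.5,-1,5],"twist":0},
  {"gripper":255,"dp":[0.5,-1,5],"twist":0},
])

```text
clock: 11.83
tcp_pos: [0.5121, -0.0459, 0.089]
tcp_rot: [[0.235, 0.972, 0.004], [0.972, -0.235, 0.007], [0.007, 0.003, -1.0]]
force: [0.0, 0.2, 3.6]
width: 0.001
```

Call:
send_rows([
  {"gripper":255,"dp":[0,0,1.5],"twist":0},
  {"gripper":255,"dp":[0,0,3],"twist":0},
  {"gripper":255,"dp":[0,0,4],"twist":0},
  {"gripper":255,"dp":[0,0,4],"twist":0},
])

```text
clock: 12.17
tcp_pos: [0.5122, -0.046, 0.086]
tcp_rot: [[0.235, 0.972, 0.005], [0.972, -0.235, 0.006], [0.007, 0.003, -1.0]]
force: [-2.5, -1.2, 10.9]
width: -0.0
```

Call:
send_rows([
  {"gripper":255,"dp":[0,0,2],"twist":0},
  {"gripper":255,"dp":[0,0,3],"twist":0},
  {"gripper":255,"dp":[0,0,3],"twist":0},
])

```text
clock: 12.42
tcp_pos: [0.5122, -0.046, 0.0857]
tcp_rot: [[0.235, 0.972, 0.006], [0.972, -0.235, 0.006], [0.007, 0.004, -1.0]]
force: [-5.8, 0.5, 24.3]
width: -0.004
```

```bash
python3 - <<'E'
from h import *
s=bot.get_state();print(s['clock'],s['tcp_pos'],s['force'])
f=bot.grab_frame('scene');cv2.imwrite('pics/b4.png',cv2.resize(f['pixels'][150:240,150:270,::-1],(800,600),interpolation=cv2.INTER_CUBIC))
E
```

```text
12.4167 [ 0.5122119  -0.04596551  0.08569318] [-5.77534244  0.53857133 24.26354709]
```

View pics/b4.png

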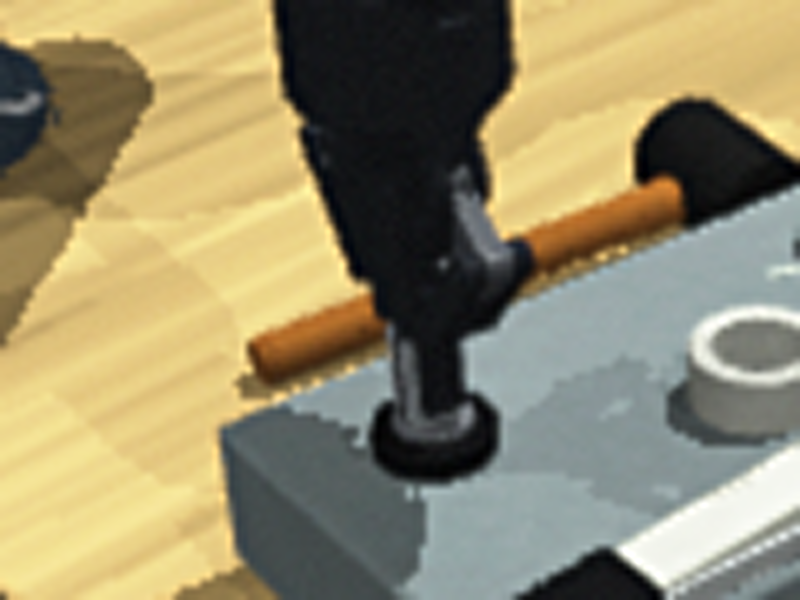

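```bash
python3 - <<'E'
from h import *
f=bot.grab_frame('scene')
for z in (.07,.076,.08,.086,.092): print(z,proj(f,[.5115,-.0457,z])[0])
E
python3 -c "
import cv2
a=cv2.imread('pics/b1.png')[340:480,240:420]
cv2.imwrite('pics/b1z.png',cv2.resize(a,(720,560)))"
```

```text
0.07 [214.42067617 216.93913049]
0.076 [214.24029302 214.87258444]
0.08 [214.11931442 213.48598438]
0.086 [213.9367523  211.39260282]
0.092 [213.75286566 209.2828887 ]
```

View pics/b1z.png

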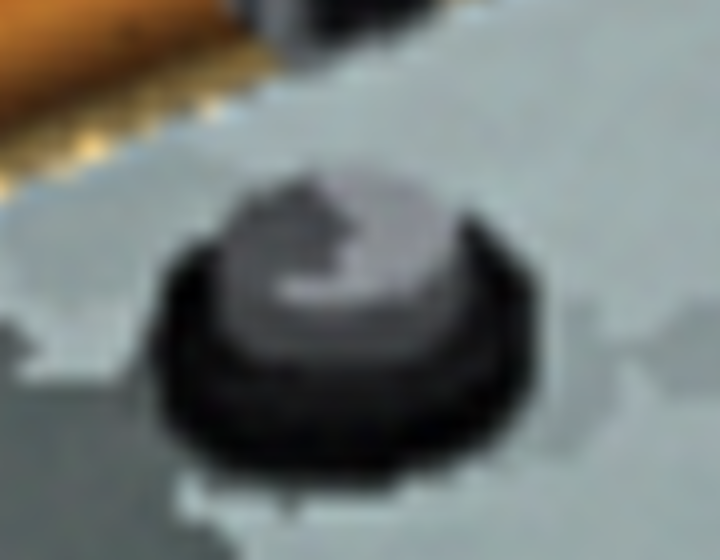

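Call:
send_rows([
  {"gripper":255,"dp":[0,0,-1],"twist":0},
  {"gripper":255,"dp":[0,0,-2],"twist":0},
  {"gripper":255,"dp":[0,0,-2],"twist":0},
])

```text
clock: 12.77
tcp_pos: [0.5121, -0.046, 0.0881]
tcp_rot: [[0.235, 0.972, 0.006], [0.972, -0.235, 0.006], [0.007, 0.005, -1.0]]
force: [-1.4, 0.3, 3.1]
width: 0.002
```

Call:
send_rows([
  {"gripper":255,"dp":[0,0,-1],"twist":0},
  {"gripper":255,"dp":[0,0,-1],"twist":0},
  {"gripper":255,"dp":[0,0,-1],"twist":0},
])

```text
clock: 13.02
tcp_pos: [0.5121, -0.0459, 0.0889]
tcp_rot: [[0.235, 0.972, 0.006], [0.972, -0.235, 0.006], [0.007, 0.005, -1.0]]
force: [-0.0, 0.1, 2.9]
width: -0.0
```

Call:
send_rows([
  {"gripper":255,"dp":[0,0,-1],"twist":0},
  {"gripper":255,"dp":[0,0,-1],"twist":0},
  {"gripper":255,"dp":[0,0,-1],"twist":0},
])

```text
clock: 13.27
tcp_pos: [0.5121, -0.046, 0.0897]
tcp_rot: [[0.235, 0.972, 0.006], [0.972, -0.235, 0.006], [0.007, 0.004, -1.0]]
force: [0.1, -0.3, 2.0]
width: 0.0
```

Call:
send_rows([
  {"gripper":255,"dp":[0,0,-1],"twist":0},
  {"gripper":255,"dp":[0,0,-1],"twist":0},
  {"gripper":255,"dp":[0,0,-1],"twist":0},
])

```text
clock: 13.52
tcp_pos: [0.5121, -0.0459, 0.0907]
tcp_rot: [[0.235, 0.972, 0.006], [0.972, -0.235, 0.006], [0.007, 0.004, -1.0]]
force: [0.3, 0.5, 1.2]
width: 0.003
```

Call:
send_rows([
  {"gripper":255,"dp":[0,0,-1],"twist":0},
  {"gripper":255,"dp":[0,0,-1],"twist":0},
  {"gripper":255,"dp":[0,0,-1],"twist":0},
])

```text
clock: 13.77
tcp_pos: [0.5121, -0.046, 0.0917]
tcp_rot: [[0.235, 0.972, 0.006], [0.972, -0.235, 0.006], [0.007, 0.004, -1.0]]
force: [-0.1, 0.4, 1.6]
width: -0.004
```

Call:
send_rows([
  {"gripper":255,"dp":[0,0,-1],"twist":0},
  {"gripper":255,"dp":[0,0,-1],"twist":0},
  {"gripper":255,"dp":[0,0,-1],"twist":0},
])

```text
clock: 14.02
tcp_pos: [0.5119, -0.0459, 0.0925]
tcp_rot: [[0.235, 0.972, 0.005], [0.972, -0.235, 0.006], [0.007, 0.004, -1.0]]
force: [-0.2, -0.6, 0.6]
width: -0.003
```

The force faded to zero at about z = 0.092 against a hard stop at 0.0857. That is the full stroke of about 6 mm. Now I lift clear.

Call:
send_rows([
  {"gripper":255,"dp":[0,0,-20],"twist":0},
  {"gripper":255,"dp":[0,0,-50],"twist":0},
  {"gripper":255,"dp":[-30,0,-80],"twist":0},
  {"gripper":255,"dp":[-60,0,-110],"twist":0},
  {"gripper":255,"dp":[-60,0,-130],"twist":0},
])

```text
clock: 14.43
tcp_pos: [0.4975, -0.1088, 0.2244]
tcp_rot: [[0.237, 0.971, 0.008], [0.972, -0.237, 0.003], [0.004, 0.007, -1.0]]
force: [-0.0, 0.0, 0.9]
width: -0.005
```

Call:
send_rows([
  {"gripper":255,"dp":[0,0,-10],"twist":0},
  {"gripper":255,"dp":[0,0,-10],"twist":0},
  {"gripper":255,"dp":[0,0,-10],"twist":0},
  {"gripper":255,"dp":[0,0,-10],"twist":0},
  {"gripper":255,"dp":[0,0,-10],"twist":0},
])

```text
clock: 14.85
tcp_pos: [0.4964, -0.108, 0.2329]
tcp_rot: [[0.236, 0.972, 0.005], [0.972, -0.236, 0.004], [0.005, 0.004, -1.0]]
force: [0.6, -0.6, 0.8]
width: 0.003
```

```bash
python3 - <<'E'
from h import *
s=bot.get_state();print(s['clock'],s['tcp_pos'],s['force'])
for c in ('scene','top'):
    f=bot.grab_frame(c);k=5
    im=cv2.resize(f['pixels'][:,:,::-1],None,fx=k,fy=k,interpolation=cv2.INTER_CUBIC)
    a=np.radians(-22);e=np.array([np.cos(a),np.sin(a)])*.042
    p=(proj(f,[[*(AX+e),.11],[*(AX-e),.11]])*k).astype(int)
    cv2.line(im,tuple(p[0].tolist()),tuple(p[1].tolist()),(255,0,0),1)
    m=(proj(f,[.55,.08,.1])[0]*k).astype(int);x,y=m[0]-400,m[1]-300
    cv2.imwrite(f'pics/z_{c}.png',im[y:y+600,x:x+800])
E
```

```text
14.85 [ 0.49638881 -0.10798435  0.23292512] [ 0.63816043 -0.59019769  0.79309852]
```

View pics/z_top.png

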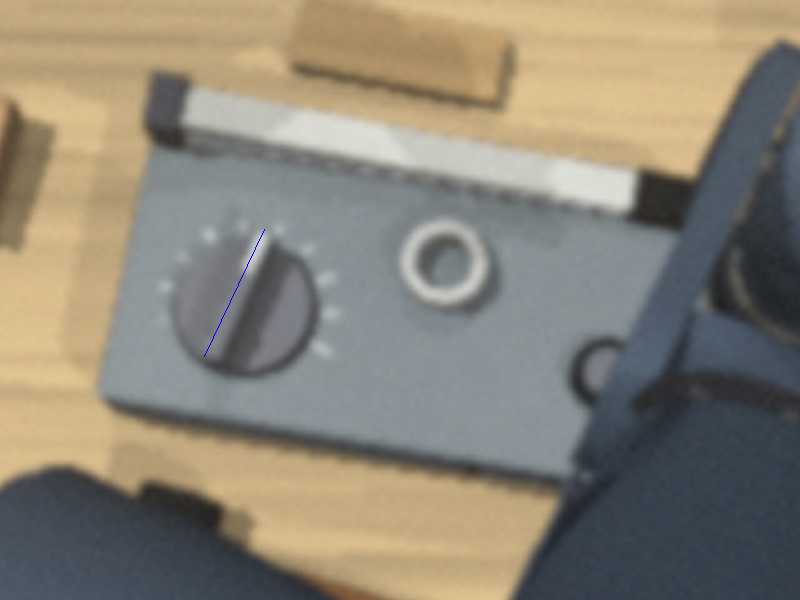

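View pics/z_scene.png

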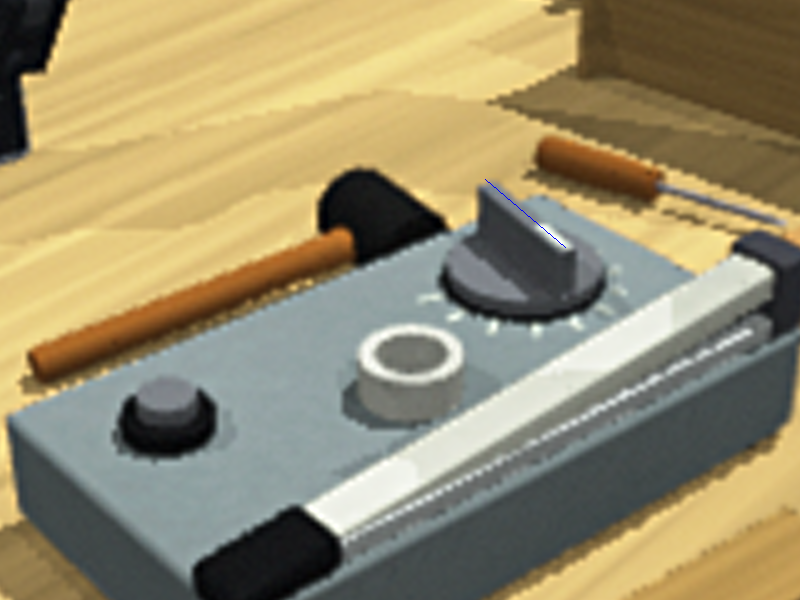

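The dial stands on the four-clicks-on line, the button (168,400) is up again, the tool is clear, and the loose things in view have not moved. I'm handing in.

```bash
python3 -c "
from cell import bot
print(bot.sign_off())"
```

```text
the job is handed in; nothing more can be done
None
```

The timer dial is four clicks clockwise of where it started. The start button was then pressed fully down and came back up, and I handed the job in (no verdict is reported).

- **Dial:** I pushed its white-line end round with the closed fingertips, from stop 1 to stop 5. I read at most about 8 N on the wrist, and at the end of each click the wrist force was back near zero. After the last click the scene, top and wrist pictures all showed the bar on the line for stop 5. The networks' mark points came out 51.6 mm apart, inside the 50 to 56.8 mm band but near its lower edge. Four exact clicks would give about 53.5 mm, so I put the difference down to their error.
- **Fourth click:** it took one extra small push, because the first one stopped about half-way.
- **Button:** it hit a hard stop at z = 0.0857 m with 24 N, and the force faded out at about 0.092 m on release, so the stroke was about 6 mm. The last scene picture shows it up again.
- **Disagreement:** the picture put the button's up height at about 0.0905 m, which alone would mean a stroke of only about 4.8 mm. I trusted the force readings over that.
- **Loose things:** none of those in the last two pictures (tape roll, mallet, screwdriver, offcut) had visibly moved. I did not recheck the stapler, carton or glue bottle there. The arm was clear of everything.

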